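# Find the full tin of dispensing tips by its heft and hold it up

### The job

Only one of the three shut tins of dispensing tips in the wooden rack is still full: lift them one at a time from left to right to feel their weight, setting each back into its own bay before you take the next, and finish while holding the heaviest one up, level and still, at least 15 cm above its bay, with the other two standing flat in their bays. The tins are thin sheet metal, so keep the grip gentle (never above 60 N), keep them upright, let go only once a tin stands in its bay, and leave everything else on the tray where it lies.

Things in the scene. Friction and masses are not known exactly. Their poses are not given: they have to be found in the camera images.
- tin_rack: fixed wooden rack, 86 (x) x 317 (y) mm, board 8 mm thick; three bays along y, 103 mm apart, each 70 (x) x 95 (y) mm inside (3 to 5 mm play a side). Dividers stand 14 mm, corner stops 10 mm over the board; front and back of each bay are open for fingers over its middle 67 mm. Origin: centre of underside, on the tray; x points away from the robot, y along the row to the left
- tin_left: shut blue sheet-metal tin in the left (+y) bay, like the other two; 65 (x) x 89 (y) x 28 mm high; origin: centre of its underside, axes as the rack's. Grasp from above across its short side (along x): 62 mm, lid edge included (lid rim sticks out 2 mm at -x, from 21 mm up); lid stays shut. Dents above 60 N. Unknown weight: one tin of the three is full, 0.42-0.60 kg, the others 0.13-0.28 kg; contents shift 2-3 mm
- bay_left (a point): centre of the floor of the rack's left bay, where the underside centre of the left tin stands; 8 mm above the tray
- tin_middle: shut blue sheet-metal tin in the middle bay, like the other two; 65 (x) x 89 (y) x 28 mm high; origin: centre of its underside, axes as the rack's. Grasp from above across its short side (along x): 62 mm, lid edge included (lid rim sticks out 2 mm at -x, from 21 mm up); lid stays shut. Dents above 60 N. Unknown weight: one tin of the three is full, 0.42-0.60 kg, the others 0.13-0.28 kg; contents shift 2-3 mm
- bay_middle (a point): centre of the floor of the rack's middle bay, where the underside centre of the middle tin stands; 8 mm above the tray
- tin_right: shut blue sheet-metal tin in the right (-y) bay, like the other two; 65 (x) x 89 (y) x 28 mm high; origin: centre of its underside, axes as the rack's. Grasp from above across its short side (along x): 62 mm, lid edge included (lid rim sticks out 2 mm at -x, from 21 mm up); lid stays shut. Dents above 60 N. Unknown weight: one tin of the three is full, 0.42-0.60 kg, the others 0.13-0.28 kg; contents shift 2-3 mm
- bay_right (a point): centre of the floor of the rack's right bay, where the underside centre of the right tin stands; 8 mm above the tray
- syringe: yellow-tipped dispensing syringe lying on its side, 33x154x20 mm, bystander; origin at the middle of its underside, y along it
- weight: flat brass ring used as a paper weight, 42 mm across, 10 mm high, bystander; origin at the centre of its underside
- tweezers: steel tweezers lying on edge, 12x124x9 mm, bystander; origin at the middle of the underside, y along them
- brush: thin touch-up brush with a wooden handle, 10x159x10 mm, bystander; origin at the middle of the underside, y along it

How it is judged:
By the outcome, as a careful person would: the job done as asked, in the order asked, and still so for the second after the job is handed in, while the arm keeps its last pose, push and grip.
It also fails if it takes over 64 s, if anything falls off the work surface, if the arm or the gripper's body presses on something with over 40 N, if the wrist force passes 120 N, or if a joint passes its speed limit or range.

### The arm

A 7-joint arm with a two-finger parallel gripper is mounted at the origin on a cart in front of the work surface, level with it; the furniture and walls round the work are solid. World frame = base frame: x ahead of the robot, y to its left, z up, the work surface at z = 0. Lengths are in m, angles in rad, forces in N, time in s.
With the tool pointing down it reaches from about 0.4 to 0.875 m from the base axis. Payload 19.3 kg.
Tool frame: the origin (TCP) lies midway between the tips of the shut fingers; the grasp point (between the pads) lies bot.grip_point_offset behind it (bot.grip_point_offset is the distance from the TCP to the grasp point, in m); z points along the fingers, y is the direction in which the jaws open and shut (so a half turn about z gives the same grasp; the last joint's range is limited). The gripper opens to 85 mm and grips with 20 to 120 N. Pads are 22 mm wide; open, the fingers measure 114 mm over their backs; the gripper's body (76 mm by 85 mm) begins 54 mm behind the grasp point. The pads swing forward as they close: fully open they stand 13 mm farther back than shut.
Start: joints at [1.115, 0.521, -0.036, 1.599, 0.021, 1.021, -0.113], TCP at [0.235, -0.579, 0.231] pointing down, gripper open.
Joint ranges: [-2.91, 2.91], [-0.3, 2.13], [-1.5, 1.42], [0.17, 2.43], [-1.26, 4.41], [0.16, 1.93], [-2.52, 2.52]. Speed limits (rad/s): [1.89, 1.89, 2.39, 2.39, 3.01, 3.01, 3.01].

### API

Orientations are given as [roll, pitch, yaw] about the fixed x, y, z axes, in that order (R = Rz(yaw) Ry(pitch) Rx(roll)).
In Python, from workcell import bot gives the robot as it stands.
- The arm moves only by the tool servo_tool, never from a script. Its argument "rows" is a list that holds one entry, the list of rows, each a list of 6 numbers: the shift along the tool's x, y, z in cm, then the turn, a rotation vector about the tool's x, y, z in degrees. A call has 1 to 5 rows; each row shifts and turns the commanded pose from where the row before left it, along the tool's axes as they then stand; what a row does not reach is not made up. A row lasts 1/8 s, in which the tool goes at most 62.5 mm and 10.7 degrees, less where a joint would pass 70% of its speed; a pose out of reach is approached as far as the arm can. A call is refused whole if a number of a shift passes 6.25 or a number of a turn 10.7, either way. A call with a gripper value outside its range is refused whole. "grip" is the opening, from -1 (shut) to 1 (fully open), so that 0 is half open, set as the call begins (left out, the last holds). The fingers move at their own pace and stop on an object; "squeeze" is the grip in N (left out, the last holds). Time passes only in rows, so rows that do not move let the fingers close. It gives the time, the measured TCP pose, the force and the opening at its end, in the units of the state.
- bot.observe(): the state, without advancing time (a new reading comes with each control period).
- bot.grab_frame(name): name is "scene" or "top"; returns a dict with "image" (400x640x3 uint8, red, green, blue), "K" (3x3 intrinsics, pixels), "R" (3x3) and "t" (3): a world point X has camera coordinates R X + t. Camera axes: x right, y down, z forward; pixel columns grow to the right and rows downward; lengths in m; the calibration is good to about 2 mm. A picture is of the moment at which its call begins. There is no depth.
- bot.job_done(): hands the job in, once; it reports no verdict.
The state is a dict: "clock": time; "qpos": joint angles; "qd": joint speeds; "joint_efforts": joint torques, N m; "position": TCP position; "tool_rot": TCP orientation; "force": force on the tool from outside, world axes, zero at the start; "moment": the same for the moment, N m; "grip_width": finger opening in m.
Only numpy, scipy, OpenCV 4.12 (cv2) and the standard library are available. Lean on these libraries where they do the work, as an engineer would, in place of code of your own. Each camera call takes 0.05 s, during which the arm holds its last target.

## Working session

There is one attempt and no reset: what is moved stays moved. The work goes in short steps, Python scripts to look and compute and a tool call to move; the robot and the scene stay as the last step left them, time stands still between calls to the robot, and variables do not carry over. Pictures are saved under pics/ and viewed, and the job is handed in when it is done.

Besides the shell and the picture viewer there is one more tool, called after "Call:" as name([rows], argument=value, ...), one row to a line, values as JSON. servo_tool: Moves the arm, as the interface text tells. Its arguments: {"type":"object","properties":{"rows":{"type":"array"},"grip":{"type":"number"},"squeeze":{"type":"number"}},"required":["rows"]}

```bash
mkdir -p pics; ls; python3 - <<'E'
from workcell import bot
import cv2
s=bot.observe(); print(s); print(bot.grip_point_offset)
for n in("scene","top"):
    f=bot.grab_frame(n); cv2.imwrite(f"pics/{n}0.png",f["image"][:,:,::-1]); print(n,f["K"],f["R"],f["t"])
E
```

```text
pics
{'clock': 0.0, 'qpos': array([ 1.11477506,  0.52203151, -0.03633285,  1.6000109 ,  0.02118872,
        1.02113707, -0.11282501]), 'qd': array([-6.55459182e-04, -8.21447127e-04, -4.64812637e-06, -2.88388052e-04,
       -4.36292120e-04,  1.37888345e-04,  1.71919304e-03]), 'joint_efforts': array([-5.34341143e-04, -9.27112627e+01,  1.97994724e+00, -3.69930375e+01,
        1.78729172e-02,  8.08136043e-03,  1.48633677e-05]), 'position': array([ 0.23503569, -0.57873808,  0.23071375]), 'tool_rot': array([-3.14039280e+00,  7.54712484e-05,  3.85785209e-01]), 'force': array([-0.1803674 ,  0.10115484,  0.4816526 ]), 'moment': array([ 0.04722203,  0.04190403, -0.01169654]), 'grip_width': 0.08542557784574806}
0.0187
scene [[410.59262628   0.         321.58167371]
 [  0.         410.59262628 206.8838891 ]
 [  0.           0.           1.        ]] [[ 0.8573231  -0.51463099  0.01233056]
 [-0.3980141  -0.67786165 -0.61813296]
 [ 0.32646879  0.52503193 -0.78597685]] [-0.43495541  0.23642964  0.83390802]
top [[399.59034843   0.         321.21454034]
 [  0.         399.59034843 198.00711321]
 [  0.           0.           1.        ]] [[-0.02303004 -0.99955183 -0.01912469]
 [-0.98125939  0.02626099 -0.19089361]
 [ 0.19131029  0.01437    -0.98142441]] [0.0421679  0.53466701 1.06883172]
```

View pics/top0.png

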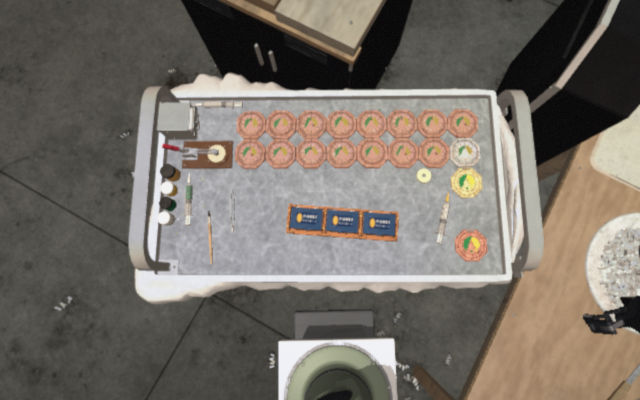

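View pics/scene0.png

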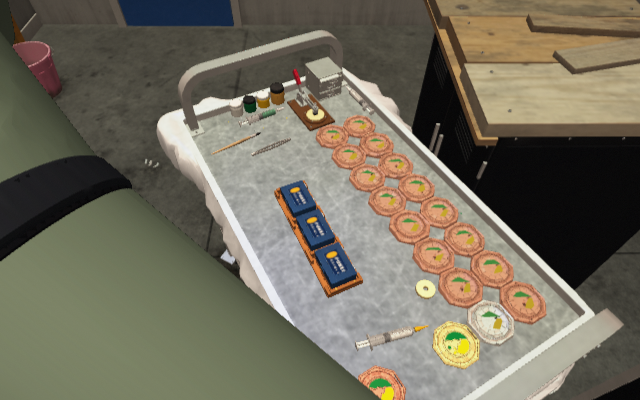

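The top view shows the rack at about cols 287–398, rows 205–241, with three blue tins. The syringe is at (443,218) and the ring at (424,176), both clear of the rack. Next I'll measure the tins.

```bash
cat > h.py <<'E'
import numpy as np, cv2
from workcell import bot
def ray(f,uv,z):
    K,R,t=f["K"],f["R"],np.array(f["t"])
    d=R.T@np.linalg.solve(K,[uv[0],uv[1],1.]); c=-R.T@t
    return c+d*(z-c[2])/d[2]
def proj(f,X):
    p=f["K"]@(f["R"]@np.array(X)+f["t"]); return p[:2]/p[2]
def tins(f,z=0.036,lo=400):
    hsv=cv2.cvtColor(f["image"],cv2.COLOR_RGB2HSV)
    m=cv2.inRange(hsv,(100,90,30),(125,255,255))
    m=cv2.morphologyEx(m,cv2.MORPH_CLOSE,np.ones((5,5)))
    return m
E
python3 - <<'E'
from h import *
for n,(a,b,c,d),k in(("top",(275,190,410,250),6),("scene",(265,170,370,300),4)):
    f=bot.grab_frame(n); im=f["image"][b:d,a:c,::-1]
    cv2.imwrite(f"pics/{n}_z.png",cv2.resize(im,None,fx=k,fy=k,interpolation=cv2.INTER_CUBIC)[:600,:800] )
    m=tins(f); N,L,S,C=cv2.connectedComponentsWithStats(m)
    for i in range(1,N):
        if S[i,4]>150:
            pts=np.argwhere(L==i)[:,::-1].astype(np.float32)
            w=np.array([ray(f,p,0.036)[:2] for p in pts],np.float32)
            print(n,S[i],C[i],ray(f,C[i],.036),cv2.minAreaRect(w))
E
```

```text
top [291 208  31  22 446] [306.44618834 218.91928251] [0.47973395 0.07209057 0.036     ] ((0.4809640645980835, 0.07384298741817474), (0.08425763249397278, 0.05484135448932648), 83.87110900878906)
top [327 211  31  21 489] [342.5398773  221.44580777] [ 0.46996217 -0.0292886   0.036     ] ((0.4707055985927582, -0.027492549270391464), (0.08423340320587158, 0.05602128803730011), 85.60417175292969)
top [364 213  31  22 522] [380.05555556 224.06896552] [ 0.45987456 -0.13402954  0.036     ] ((0.460345596075058, -0.1309581845998764), (0.08433481305837631, 0.05685097724199295), 84.21029663085938)
scene [ 118    0  116   26 2831] [176.83645355  12.39067467] [0.52446116 1.09085007 0.036     ] ((0.5141466856002808, 1.0995204448699951), (0.1920582503080368, 0.4666106700897217), 60.534175872802734)
scene [ 281  181   76  107 2703] [318.40029597 235.3381428 ] [ 0.46656052 -0.05307105  0.036     ] ((0.46945658326148987, -0.033351004123687744), (0.29982927441596985, 0.06325142085552216), 84.2299575805664)
```

View pics/top_z.png

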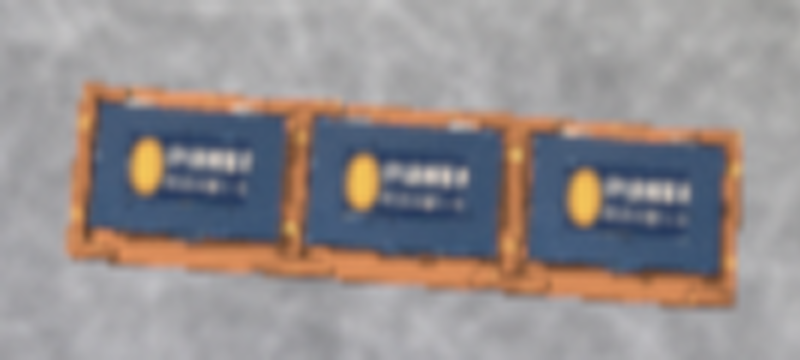

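View pics/scene_z.png

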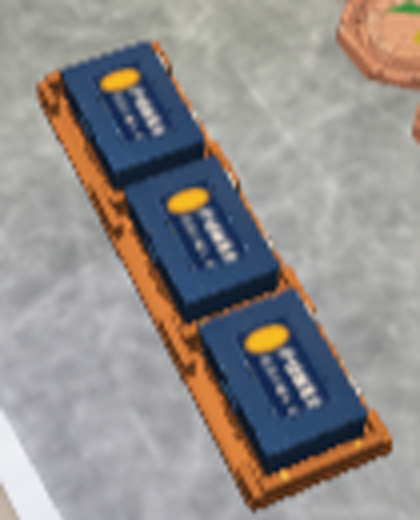

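```bash
cat > fit.py <<'E'
from h import *
from scipy.optimize import minimize
def box(cx,cy,dx,dy,z0,z1):
    return np.array([[cx+sx*dx/2,cy+sy*dy/2,z] for sx in(-1,1) for sy in(-1,1) for z in(z0,z1)])
RACK=[box(0,0,.086,.317,0,.008)]+[box(0,y,.086,.008,0,.022) for y in(-.1545,-.0515,.0515,.1545)]
TIN=box(0,0,.065,.089,.008,.036)
S=4
def place(P,p):
    c,s=np.cos(p[2]),np.sin(p[2]); Q=P.copy(); Q[:,0]=c*P[:,0]-s*P[:,1]+p[0]; Q[:,1]=s*P[:,0]+c*P[:,1]+p[1]; return Q
def render(f,boxes,roi):
    a,b,c,d=roi; m=np.zeros(((d-b)*S,(c-a)*S),np.uint8)
    for B in boxes:
        q=np.array([proj(f,X) for X in B]); q=(q-[a,b]+.5)*S-.5
        h=cv2.convexHull(q.astype(np.float32)); cv2.fillConvexPoly(m,np.round(h*16).astype(np.int32),255,shift=4)
    return m
def up(f,roi):
    a,b,c,d=roi; return cv2.resize(f["image"][b:d,a:c],None,fx=S,fy=S,interpolation=cv2.INTER_CUBIC)
E
python3 - <<'E'
from fit import *
fs=[bot.grab_frame("top"),bot.grab_frame("scene")]
rois=[(275,190,410,250),(262,165,375,305)]
ms=[];bl=[]
for f,r in zip(fs,rois):
    h=cv2.cvtColor(up(f,r),cv2.COLOR_RGB2HSV)
    m=((h[...,1]>75)|(h[...,2]<60)).astype(np.uint8)*255
    N,L,St,_=cv2.connectedComponentsWithStats(m); i=1+np.argmax(St[1:,4]); m=(L==i).astype(np.uint8)*255
    m=cv2.morphologyEx(m,cv2.MORPH_CLOSE,np.ones((15,15))); ms.append(m)
def boxes(p): return [place(B,p) for B in RACK]+[place(TIN+[0,y,0],p) for y in(-.103,0,.103)]
def cost(p,sel):
    return sum(np.count_nonzero(render(fs[i],boxes(p),rois[i])!=ms[i])/np.count_nonzero(ms[i]) for i in sel)
for sel in([0],[1],[0,1]):
    best=None
    for s in(.008,.004):
        p0=np.array([.468,-.03,-.0+np.arctan2(-.02,.2)*-1]) if best is None else best.x
        if best is None: p0[2]=-np.arctan2(.4797-.4599,.2061)
        sim=np.array([p0]+[p0+np.eye(3)[k]*[s,s,s*3][k] for k in range(3)])
        best=minimize(cost,p0,args=(sel,),method="Nelder-Mead",options=dict(initial_simplex=sim,xatol=1e-5,fatol=1e-5))
    print(sel,best.x,best.fun)
p=best.x
for k,(f,r) in enumerate(zip(fs,rois)):
    im=up(f,r)[:,:,::-1].copy()
    cs,_=cv2.findContours(render(f,boxes(p),r),cv2.RETR_EXTERNAL,cv2.CHAIN_APPROX_NONE); cv2.drawContours(im,cs,-1,(0,255,0),1)
    cs,_=cv2.findContours(ms[k],cv2.RETR_EXTERNAL,cv2.CHAIN_APPROX_NONE); cv2.drawContours(im,cs,-1,(0,0,255),1)
    for y in(-.103,0,.103):
        B=place(box(0,y,.065,.089,.036,.036),p)[[0,2,6,4]]
        q=np.array([proj(f,X) for X in B]); q=((q-r[:2]+.5)*S-.5).astype(np.int32); cv2.polylines(im,[q],True,(255,0,255),1)
    cv2.imwrite(f"pics/fit{k}.png",im)
np.save("rack.npy",p)
E
```

```text
[0] [ 0.47228176 -0.02798742 -0.10185139] 1.8952747899609355
[1] [ 0.47269934 -0.02624037 -0.09986992] 0.11534495688038995
[0, 1] [ 0.47257687 -0.02816676 -0.10046717] 2.0131630780861016
```

View pics/fit0.png

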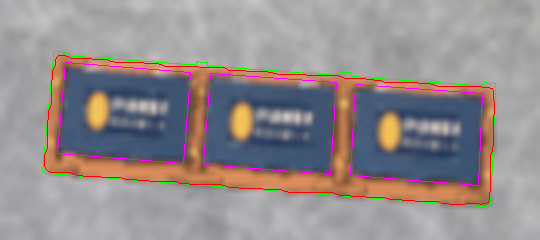

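View pics/fit1.png

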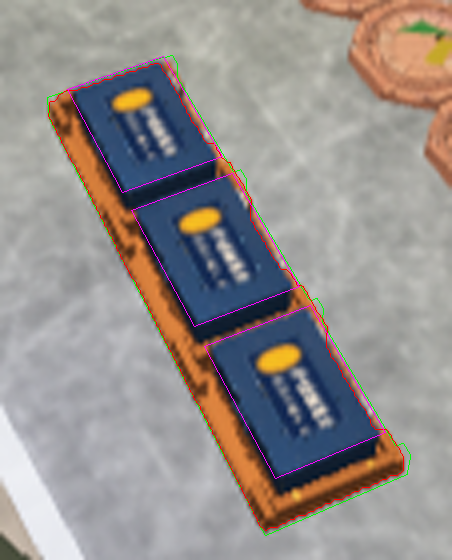

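```bash
cat > plan.py <<'E'
from h import *
from scipy.spatial.transform import Rotation as Ro, Slerp
P=np.load("rack.npy"); P[1]=-.0275
def bay(k): # k=+1 left,0,-1 right
    return np.array([P[0]-np.sin(P[2])*.103*k, P[1]+np.cos(P[2])*.103*k])
YAW=np.pi/2+P[2]
def plan(way,start=None,r=2):
    """way: list of (xyz,yaw,n)"""
    s=bot.observe()
    p=np.array(s["position"]); R=Ro.from_euler("xyz",s["tool_rot"])
    if start is not None: p,R=np.array(start[0]),Ro.from_euler("xyz",[np.pi,0,start[1]])
    out=[]
    for xyz,yaw,n in way:
        T=Ro.from_euler("xyz",[np.pi,0,yaw]); p0=p.copy(); sl=Slerp([0,1],Ro.concatenate([R,T]))
        for i in range(1,n+1):
            q=p0+(np.array(xyz)-p0)*i/n; Q=sl(i/n)
            d=np.round(R.inv().apply(q-p)*100,r); w=np.round((R.inv()*Q).as_rotvec(degrees=True),r)
            out.append([*map(float,d),*map(float,w)])
            p=p+R.apply(d)/100; R=R*Ro.from_rotvec(w,degrees=True)
    for i in range(0,len(out),5): print(out[i:i+5])
    print("end",p.round(4),R.as_euler("xyz").round(4))
E
python3 - <<'E'
from plan import *
b=bay(1); print(b,bay(0),bay(-1),YAW)
plan([([.44,-.27,.22],1.0,8),([*b,.13],YAW,8)])
E
```

```text
[0.48290759 0.07498061] [ 0.47257687 -0.0275    ] [ 0.46224615 -0.12998061] 1.470329161214034
[[3.83, -2.61, 0.14, -0.0, -0.0, -4.4], [4.01, -2.32, 0.14, -0.01, -0.0, -4.4], [4.18, -2.0, 0.14, 0.0, -0.0, -4.4], [4.32, -1.67, 0.14, -0.0, -0.0, -4.4], [4.44, -1.33, 0.14, -0.0, -0.0, -4.4]]
[[4.53, -0.99, 0.14, -0.01, -0.0, -4.39], [4.59, -0.65, 0.14, 0.0, -0.0, -4.4], [4.62, -0.28, 0.13, -0.0, -0.0, -4.4], [3.92, -1.88, 1.13, 0.0, -0.0, -3.37], [4.02, -1.64, 1.12, 0.0, -0.0, -3.37]]
[[4.11, -1.41, 1.13, 0.0, -0.0, -3.37], [4.19, -1.16, 1.12, 0.0, -0.0, -3.36], [4.25, -0.92, 1.13, 0.0, -0.0, -3.37], [4.3, -0.66, 1.13, 0.0, -0.0, -3.37], [4.32, -0.41, 1.12, 0.0, -0.0, -3.37]]
[[4.35, -0.15, 1.13, 0.0, -0.0, -3.37]]
end [0.483 0.075 0.13 ] [ 3.1416e+00 -1.0000e-04  1.4703e+00]
```

Call:
servo_tool([
  [[3.83,-2.61,0.14,0,0,-4.4],[4.01,-2.32,0.14,0,0,-4.4],[4.18,-2.0,0.14,0,0,-4.4],[4.32,-1.67,0.14,0,0,-4.4],[4.44,-1.33,0.14,0,0,-4.4]],
], grip=1, squeeze=35)

```text
clock: 0.92
position: [0.3639, -0.3847, 0.2244]
tool_rot: [3.141, 0.0, 0.772]
force: [0.9, 0.1, -0.1]
grip_width: 0.0855
```

Call:
servo_tool([
  [[4.53,-0.99,0.14,0,0,-4.4],[4.59,-0.65,0.14,0,0,-4.4],[4.62,-0.28,0.13,0,0,-4.4],[3.92,-1.88,1.13,0,0,-3.37],[4.02,-1.64,1.12,0,0,-3.37]],
])

```text
clock: 1.55
position: [0.451, -0.1825, 0.1975]
tool_rot: [3.141, -0.0, 1.12]
force: [1.3, -0.5, -0.0]
grip_width: 0.0855
```

Call:
servo_tool([
  [[4.11,-1.41,1.13,0,0,-3.37],[4.19,-1.16,1.12,0,0,-3.37],[4.25,-0.92,1.13,0,0,-3.37],[4.3,-0.66,1.13,0,0,-3.37],[4.32,-0.41,1.12,0,0,-3.37]],
])

```text
clock: 2.17
position: [0.4777, 0.0331, 0.1412]
tool_rot: [3.141, -0.0, 1.414]
force: [0.6, -0.8, 0.1]
grip_width: 0.0853
```

Call:
servo_tool([
  [[4.35,-0.15,1.13,0,0,-3.37],[0,0,0,0,0,0],[0,0,0,0,0,0]],
])

```text
clock: 2.55
position: [0.4828, 0.0744, 0.1301]
tool_rot: [-3.141, 0.0, 1.47]
force: [1.1, -0.3, -0.2]
grip_width: 0.0853
```

Call:
servo_tool([
  [[0,0,3,0,0,0],[0,0,3,0,0,0],[0,0,0.5,0,0,0],[0,0,0,0,0,0]],
])

```text
clock: 3.05
position: [0.4832, 0.0744, 0.0657]
tool_rot: [3.141, 0.0, 1.47]
force: [0.7, 0.2, 0.9]
grip_width: 0.0858
```

```bash
cat > look.py <<'E'
import sys
from fit import *
s=bot.observe(); tag=sys.argv[1]
out=[]
for n,r,k in(("top",(265,160,415,260),4),("scene",(255,130,405,320),3)):
    f=bot.grab_frame(n); a,b,c,d=r
    im=cv2.resize(f["image"][b:d,a:c,::-1],None,fx=k,fy=k,interpolation=cv2.INTER_CUBIC)
    q=(proj(f,s["position"])-[a,b]+.5)*k-.5
    cv2.drawMarker(im,tuple(int(v) for v in q),(0,255,0),cv2.MARKER_CROSS,12,1)
    cv2.imwrite(f"pics/{n}_{tag}.png",im)
E
python3 look.py a; python3 -c "
from h import *
s=bot.observe();print(s['position'],s['force'],s['qpos'].round(2))"
```

```text
[0.48354972 0.0747151  0.06616295] [ 0.57382208 -0.85734881 -0.08333523] [ 0.01  0.59 -0.37  2.06  0.4   0.55 -0.75]
```

View pics/top_a.png

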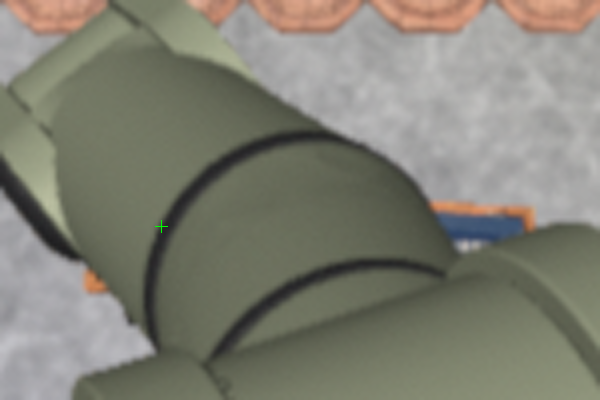

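View pics/scene_a.png

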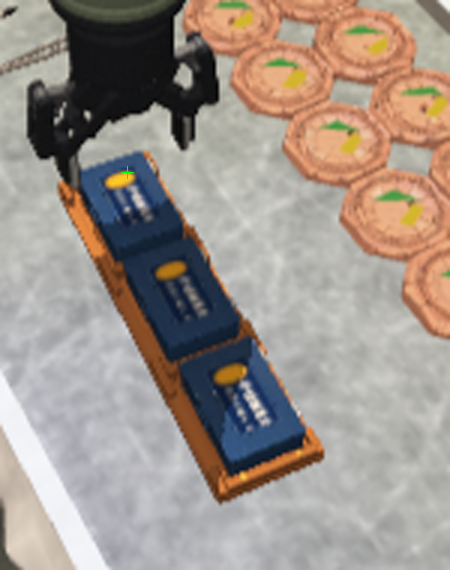

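Call:
servo_tool([
  [[0,0,2,0,0,0],[0,0,2,0,0,0],[0,0,1,0,0,0],[0,0,0.8,0,0,0],[0,0,0,0,0,0]],
])

```text
clock: 3.78
position: [0.483, 0.075, 0.0071]
tool_rot: [-3.142, 0.0, 1.471]
force: [0.1, -0.1, 0.4]
grip_width: 0.0861
```

Call:
servo_tool([
  [[0,0,0,0,0,0],[0,0,0,0,0,0]],
], grip=0.65, squeeze=30)

```text
clock: 4.03
position: [0.4832, 0.0749, 0.0075]
tool_rot: [3.141, -0.0, 1.471]
force: [0.3, 0.4, -0.3]
grip_width: 0.0706
```

Call:
servo_tool([
  [[0,0,0,0,0,0],[0,0,0,0,0,0]],
], grip=0.5, squeeze=30)

```text
clock: 4.28
position: [0.483, 0.0749, 0.0072]
tool_rot: [3.141, -0.0, 1.471]
force: [0.3, 0.4, -0.2]
grip_width: 0.0639
```

Call:
servo_tool([
  [[0,0,0,0,0,0],[0,0,0,0,0,0],[0,0,0,0,0,0]],
], grip=0, squeeze=30)

```text
clock: 4.65
position: [0.483, 0.0749, 0.0073]
tool_rot: [3.141, 0.0, 1.471]
force: [-0.9, -0.0, 5.6]
grip_width: 0.0603
```

Call:
servo_tool([
  [[0,0,0,0,0,0],[0,0,-0.3,0,0,0],[0,0,-0.7,0,0,0],[0,0,-1,0,0,0],[0,0,-1,0,0,0]],
], grip=-0.2, squeeze=38)

```text
clock: 5.28
position: [0.483, 0.0749, 0.0379]
tool_rot: [3.141, -0.0, 1.471]
force: [0.0, -0.1, -4.9]
grip_width: 0.06
```

Call:
servo_tool([
  [[0,0,-1.5,0,0,0],[0,0,-1.5,0,0,0],[0,0,-1,0,0,0],[0,0,0,0,0,0],[0,0,0,0,0,0]],
])

```text
clock: 5.9
position: [0.4827, 0.0749, 0.0768]
tool_rot: [-3.141, 0.0, 1.471]
force: [-0.4, 0.0, -4.9]
grip_width: 0.0599
```

```bash
cat > weigh.py <<'E'
from h import *
F=[];T=[];M=[]
for i in range(14):
    bot.grab_frame("scene"); s=bot.observe(); F.append(s["force"]);M.append(s["moment"])
F=np.array(F);print("F",F.mean(0).round(2),F.std(0).round(2),"fz/g",(F[:,2].mean()/9.81).round(3),"M",np.mean(M,0).round(3))
print(s["position"],s["tool_rot"],s["grip_width"],s["clock"])
E
python3 weigh.py; python3 look.py b
```

```text
F [-0.04 -0.05 -4.32] [0.24 0.32 0.38] fz/g -0.44 M [ 0.02  -0.004  0.002]
[0.48293046 0.07494027 0.07710859] [ 3.14156739e+00 -4.42006239e-05  1.47063643e+00] 0.059792248812049476 6.6
```

View pics/scene_b.png

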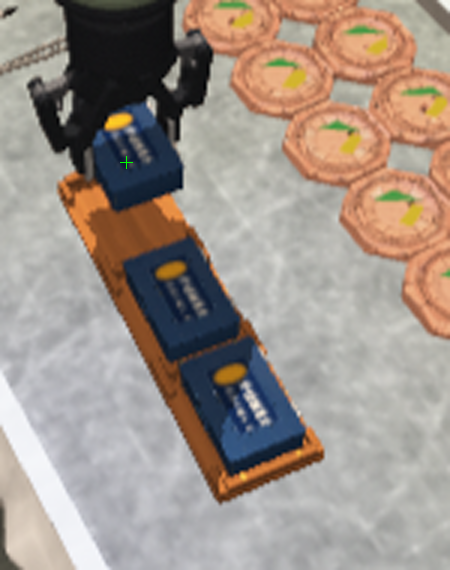

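Left tin reads about 0.44 kg. Next I'll set it back in its bay.

Call:
servo_tool([
  [[0,0,1.5,0,0,0],[0,0,2,0,0,0],[0,0,2,0,0,0],[0,0,0.8,0,0,0],[0,0,0.3,0,0,0]],
])

```text
clock: 7.32
position: [0.4827, 0.075, 0.0106]
tool_rot: [-3.141, 0.0, 1.471]
force: [-0.1, 0.3, -4.3]
grip_width: 0.06
```

Call:
servo_tool([
  [[0,0,0.2,0,0,0],[0,0,0.1,0,0,0],[0,0,0,0,0,0]],
])

```text
clock: 7.7
position: [0.4831, 0.0749, 0.0084]
tool_rot: [3.141, -0.0, 1.47]
force: [0.4, -0.1, -4.5]
grip_width: 0.06
```

Call:
servo_tool([
  [[0,0,0.1,0,0,0],[0,0,0,0,0,0]],
])

```text
clock: 7.95
position: [0.4831, 0.0749, 0.0074]
tool_rot: [3.141, -0.0, 1.471]
force: [-0.8, -0.2, 2.8]
grip_width: 0.0603
```

Call:
servo_tool([
  [[0,0,0.05,0,0,0],[0,0,0,0,0,0]],
])

```text
clock: 8.2
position: [0.4832, 0.0749, 0.0073]
tool_rot: [3.141, 0.0, 1.471]
force: [-5.0, -1.0, 17.7]
grip_width: 0.0598
```

Call:
servo_tool([
  [[0,0,-0.05,0,0,0],[0,0,0,0,0,0]],
])

```text
clock: 8.45
position: [0.4831, 0.0749, 0.0074]
tool_rot: [3.141, -0.0, 1.471]
force: [-1.8, -0.4, 7.5]
grip_width: 0.0597
```

Call:
servo_tool([
  [[0,0,0,0,0,0],[0,0,0,0,0,0],[0,0,0,0,0,0]],
], grip=0.95, squeeze=30)

```text
clock: 8.82
position: [0.4829, 0.0749, 0.0071]
tool_rot: [3.142, -0.0, 1.471]
force: [-0.2, 0.6, 0.3]
grip_width: 0.0833
```

Call:
servo_tool([
  [[0,0,-1,0,0,0],[0,0,-2,0,0,0],[0,0,-2,0,0,0],[0,0,-2,0,0,0],[0,0,0,0,0,0]],
])

```text
clock: 9.45
position: [0.4837, 0.0749, 0.0787]
tool_rot: [3.139, -0.001, 1.47]
force: [0.6, 0.0, 0.2]
grip_width: 0.0831
```

```bash
python3 weigh.py; python3 look.py c; python3 - <<'E'
from plan import *
plan([([*bay(0),.077],YAW,6)])
E
```

```text
F [ 0.3  -0.17  0.1 ] [0.4  0.29 0.56] fz/g 0.01 M [-0.004 -0.008 -0.001]
[0.48289838 0.07495151 0.07705079] [-3.14149109e+00  1.88142104e-05  1.47072300e+00] 0.08323514508439683 10.15
[[-1.72, -0.0, 0.0, -0.0, -0.0, 0.0], [-1.71, -0.0, 0.0, -0.0, -0.0, 0.01], [-1.72, -0.0, 0.0, -0.0, -0.0, -0.0], [-1.71, -0.0, 0.01, -0.0, -0.0, 0.0], [-1.72, -0.0, -0.0, -0.0, -0.0, 0.01]]
[[-1.72, -0.0, -0.0, -0.0, -0.0, -0.0]]
end [ 0.4726 -0.0275  0.077 ] [-3.1415 -0.      1.4703]
```

View pics/scene_c.png

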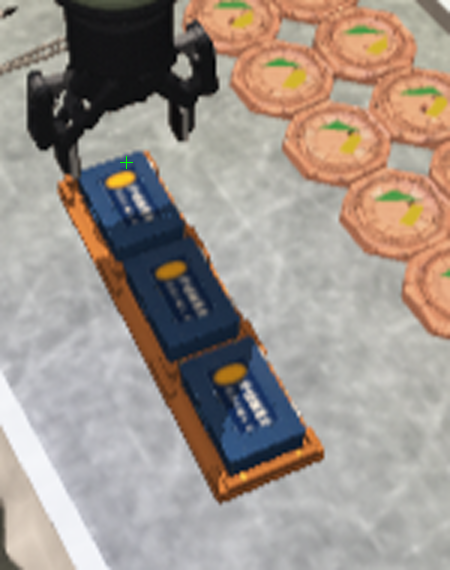

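Left tin weighs about 0.45 kg net and is standing back in its bay. Next is the middle tin.

Call:
servo_tool([
  [[-2,0,0,0,0,0],[-3,0,0,0,0,0],[-3,0,0,0,0,0],[-2.3,0,0,0,0,0],[0,0,0,0,0,0]],
], grip=1)

```text
clock: 10.88
position: [0.4724, -0.0292, 0.0771]
tool_rot: [-3.141, 0.001, 1.468]
force: [-0.3, 0.7, 0.1]
grip_width: 0.0853
```

Call:
servo_tool([
  [[0,0,2.5,0,0,0],[0,0,2.5,0,0,0],[0,0,1.3,0,0,0],[0,0,0.7,0,0,0],[0,0,0,0,0,0]],
])

```text
clock: 11.5
position: [0.4727, -0.0273, 0.0072]
tool_rot: [-3.141, -0.0, 1.471]
force: [-0.3, 0.5, 0.6]
grip_width: 0.0855
```

Call:
servo_tool([
  [[0,0,0,0,0,0],[0,0,0,0,0,0]],
], grip=0.65, squeeze=30)

```text
clock: 11.75
position: [0.4729, -0.0276, 0.0076]
tool_rot: [3.141, -0.0, 1.47]
force: [-0.2, 0.2, -0.3]
grip_width: 0.0702
```

Call:
servo_tool([
  [[0,0,0,0,0,0],[0,0,0,0,0,0]],
], grip=0.5)

```text
clock: 12.0
position: [0.4727, -0.0276, 0.0072]
tool_rot: [3.141, -0.0, 1.47]
force: [0.6, 0.2, -0.8]
grip_width: 0.0641
```

Call:
servo_tool([
  [[0,0,0,0,0,0],[0,0,0,0,0,0],[0,0,0,0,0,0]],
], grip=0, squeeze=30)

```text
clock: 12.38
position: [0.4727, -0.0276, 0.0073]
tool_rot: [3.141, 0.0, 1.471]
force: [-1.3, -0.8, 6.0]
grip_width: 0.0602
```

Call:
servo_tool([
  [[0,0,0,0,0,0],[0,0,-0.3,0,0,0],[0,0,-0.7,0,0,0],[0,0,-1,0,0,0],[0,0,-1,0,0,0]],
], grip=-0.2, squeeze=38)

```text
clock: 13.0
position: [0.4727, -0.0276, 0.038]
tool_rot: [3.141, -0.0, 1.471]
force: [0.5, 0.5, -1.6]
grip_width: 0.0597
```

Call:
servo_tool([
  [[0,0,-1.5,0,0,0],[0,0,-1.5,0,0,0],[0,0,-1,0,0,0],[0,0,0,0,0,0],[0,0,0,0,0,0]],
])

```text
clock: 13.62
position: [0.4724, -0.0276, 0.0768]
tool_rot: [-3.141, 0.0, 1.471]
force: [0.5, -0.1, -2.0]
grip_width: 0.0594
```

```bash
python3 weigh.py; python3 look.py d
```

```text
F [ 0.04 -0.2  -1.49] [0.61 0.44 0.34] fz/g -0.152 M [ 0.007  0.008 -0.   ]
[ 0.47260936 -0.02753738  0.07709078] [-3.14155601e+00 -2.77926539e-05  1.47062589e+00] 0.06031482280342462 14.325
```

View pics/scene_d.png

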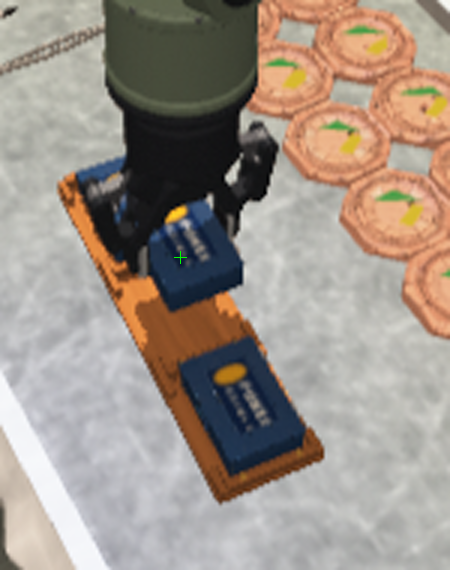

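The middle tin is about 0.15 kg, so it is not the full one. The picture shows it lifted clear and level over its bay. I'll set it back.

Call:
servo_tool([
  [[0,0,1.5,0,0,0],[0,0,2,0,0,0],[0,0,2,0,0,0],[0,0,0.8,0,0,0],[0,0,0.3,0,0,0]],
])

```text
clock: 15.05
position: [0.4723, -0.0274, 0.0105]
tool_rot: [-3.141, -0.0, 1.471]
force: [0.2, -0.3, -1.4]
grip_width: 0.0601
```

Call:
servo_tool([
  [[0,0,0.2,0,0,0],[0,0,0.1,0,0,0],[0,0,0.1,0,0,0],[0,0,0,0,0,0]],
])

```text
clock: 15.55
position: [0.4728, -0.0276, 0.0074]
tool_rot: [3.141, 0.0, 1.471]
force: [-0.1, -0.6, 3.3]
grip_width: 0.0596
```

Contact shows as +3.3 N, so the tin is standing. I'll release it.

Call:
servo_tool([
  [[0,0,0,0,0,0],[0,0,0,0,0,0],[0,0,0,0,0,0]],
], grip=0.95, squeeze=30)

```text
clock: 15.92
position: [0.4726, -0.0275, 0.0071]
tool_rot: [3.142, -0.0, 1.471]
force: [-0.1, 0.6, -0.1]
grip_width: 0.0832
```

Call:
servo_tool([
  [[0,0,-1,0,0,0],[0,0,-2,0,0,0],[0,0,-2,0,0,0],[0,0,-2,0,0,0],[0,0,0,0,0,0]],
])

```text
clock: 16.55
position: [0.4734, -0.0277, 0.0787]
tool_rot: [3.139, -0.0, 1.47]
force: [-0.3, 0.5, -0.8]
grip_width: 0.0835
```

Call:
servo_tool([
  [[-2,0,0,0,0,0],[-3,0,0,0,0,0],[-3,0,0,0,0,0],[-2.3,0,0,0,0,0],[0,0,0,0,0,0]],
], grip=1)

```text
clock: 17.18
position: [0.4617, -0.1316, 0.0767]
tool_rot: [-3.141, 0.0, 1.468]
force: [0.0, -0.6, -0.3]
grip_width: 0.0857
```

```bash
python3 weigh.py; python3 look.py e; python3 - <<'E'
from plan import *
plan([([*bay(-1),.077],YAW,1)])
E
```

```text
F [-0.09 -0.06  0.04] [0.51 0.43 0.47] fz/g 0.004 M [ 0.009  0.014 -0.005]
[ 0.46235848 -0.12999338  0.07711312] [ 3.14152241e+00 -9.03302541e-06  1.47070300e+00] 0.08525750533467828 17.875
[[0.0, -0.01, 0.01, -0.0, -0.0, 0.02]]
end [ 0.4622 -0.13    0.077 ] [-3.1416 -0.      1.4703]
```

View pics/scene_e.png

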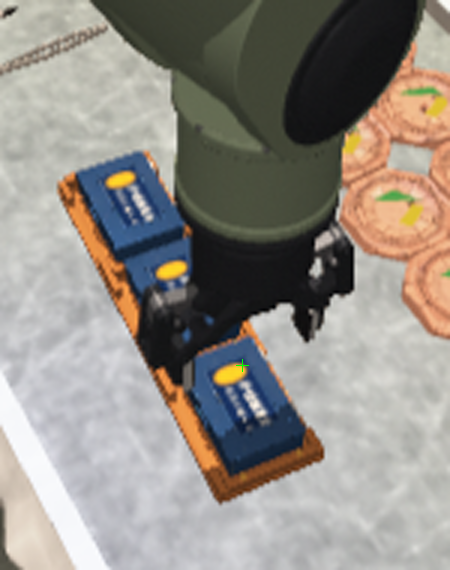

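The left and middle tins stand in their bays, and the gripper is centred over the right tin.

Call:
servo_tool([
  [[0,0,2.5,0,0,0],[0,0,2.5,0,0,0],[0,0,1.3,0,0,0],[0,0,0.7,0,0,0],[0,0,0,0,0,0]],
])

```text
clock: 18.6
position: [0.4624, -0.13, 0.0072]
tool_rot: [-3.141, 0.0, 1.471]
force: [0.0, 0.4, 0.3]
grip_width: 0.0857
```

Call:
servo_tool([
  [[0,0,0,0,0,0],[0,0,0,0,0,0]],
], grip=0.65, squeeze=30)

```text
clock: 18.85
position: [0.4626, -0.1302, 0.0076]
tool_rot: [3.141, 0.0, 1.47]
force: [0.7, 0.7, -0.8]
grip_width: 0.0702
```

Call:
servo_tool([
  [[0,0,0,0,0,0],[0,0,0,0,0,0]],
], grip=0.5)

```text
clock: 19.1
position: [0.4624, -0.1301, 0.0072]
tool_rot: [3.141, 0.0, 1.471]
force: [0.7, 0.9, -0.3]
grip_width: 0.0638
```

Call:
servo_tool([
  [[0,0,0,0,0,0],[0,0,0,0,0,0],[0,0,0,0,0,0]],
], grip=0, squeeze=30)

```text
clock: 19.48
position: [0.4624, -0.1301, 0.0073]
tool_rot: [3.141, 0.0, 1.471]
force: [-1.2, 0.3, 5.2]
grip_width: 0.06
```

Call:
servo_tool([
  [[0,0,0,0,0,0],[0,0,-0.3,0,0,0],[0,0,-0.7,0,0,0],[0,0,-1,0,0,0],[0,0,-1,0,0,0]],
], grip=-0.2, squeeze=38)

```text
clock: 20.1
position: [0.4624, -0.13, 0.038]
tool_rot: [3.141, 0.0, 1.471]
force: [-0.6, 0.1, -1.8]
grip_width: 0.0601
```

Call:
servo_tool([
  [[0,0,-1.5,0,0,0],[0,0,-1.5,0,0,0],[0,0,-1,0,0,0],[0,0,0,0,0,0],[0,0,0,0,0,0]],
])

```text
clock: 20.72
position: [0.4621, -0.1301, 0.0768]
tool_rot: [-3.141, -0.0, 1.471]
force: [-0.5, -0.4, -2.3]
grip_width: 0.0602
```

```bash
python3 weigh.py; python3 look.py g
```

```text
F [-0.13 -0.12 -2.46] [0.38 0.51 0.44] fz/g -0.25 M [ 0.007  0.    -0.002]
[ 0.46235388 -0.13003239  0.0771086 ] [ 3.14154208e+00 -1.59046099e-05  1.47064351e+00] 0.05996345480637022 21.425
```

View pics/scene_g.png

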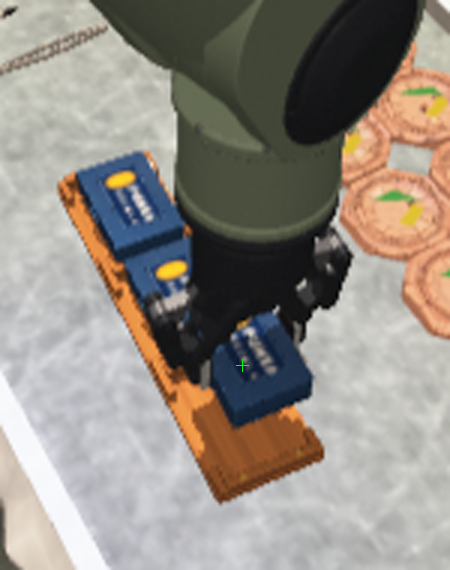

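The right tin is about 0.25 kg, so the left (0.45 kg) is the full one. I'll set the right tin back.

Call:
servo_tool([
  [[0,0,1.5,0,0,0],[0,0,2,0,0,0],[0,0,2,0,0,0],[0,0,0.8,0,0,0],[0,0,0.3,0,0,0]],
])

```text
clock: 22.15
position: [0.4621, -0.1298, 0.0106]
tool_rot: [-3.141, -0.0, 1.471]
force: [0.6, 0.5, -1.2]
grip_width: 0.0603
```

Call:
servo_tool([
  [[0,0,0.2,0,0,0],[0,0,0.1,0,0,0],[0,0,0.1,0,0,0],[0,0,0,0,0,0]],
])

```text
clock: 22.65
position: [0.4626, -0.1301, 0.0074]
tool_rot: [3.141, 0.0, 1.471]
force: [-0.7, 0.7, 3.1]
grip_width: 0.0601
```

Call:
servo_tool([
  [[0,0,0,0,0,0],[0,0,0,0,0,0],[0,0,0,0,0,0]],
], grip=0.95, squeeze=30)

```text
clock: 23.02
position: [0.4623, -0.13, 0.0071]
tool_rot: [3.142, -0.0, 1.471]
force: [-0.0, -0.4, 0.4]
grip_width: 0.0837
```

Call:
servo_tool([
  [[0,0,-1,0,0,0],[0,0,-2,0,0,0],[0,0,-2,0,0,0],[0,0,-2,0,0,0],[0,0,0,0,0,0]],
])

```text
clock: 23.65
position: [0.463, -0.1304, 0.0787]
tool_rot: [3.139, 0.0, 1.47]
force: [-0.2, -0.3, 0.3]
grip_width: 0.0833
```

Call:
servo_tool([
  [[2,0,0,0,0,0],[4,0,0,0,0,0],[4,0,0,0,0,0],[4,0,0,0,0,0],[4,0,0,0,0,0]],
], grip=1)

```text
clock: 24.28
position: [0.4801, 0.0503, 0.0768]
tool_rot: [-3.141, 0.0, 1.471]
force: [1.4, -0.9, 0.1]
grip_width: 0.0854
```

Call:
servo_tool([
  [[2.6,0,0,0,0,0],[0,0,0,0,0,0],[0,0,0,0,0,0]],
])

```text
clock: 24.65
position: [0.4826, 0.0743, 0.0768]
tool_rot: [-3.141, 0.001, 1.47]
force: [-0.5, -0.4, -0.0]
grip_width: 0.0855
```

```bash
python3 look.py h; python3 - <<'E'
from plan import *
plan([([*bay(1),.077],YAW,1)])
E
```

```text
[[0.11, 0.0, -0.01, -0.02, 0.03, -0.05]]
end [0.4829 0.075  0.077 ] [-3.1416 -0.      1.4702]
```

View pics/scene_h.png

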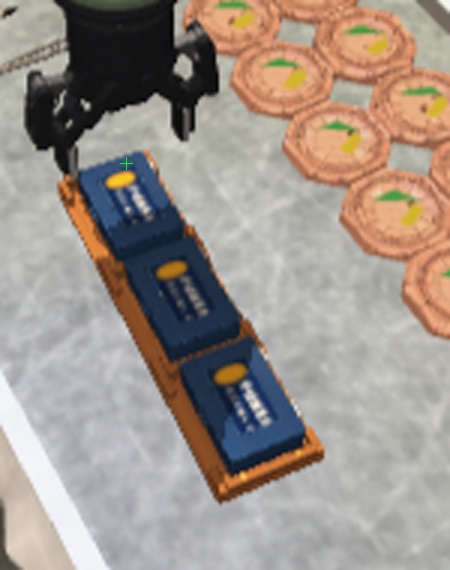

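All three tins stand in their bays, as they did before. I'll grasp the left one again and lift it high.

Call:
servo_tool([
  [[0,0,2.5,0,0,0],[0,0,2.5,0,0,0],[0,0,1.3,0,0,0],[0,0,0.7,0,0,0],[0,0,0,0,0,0]],
])

```text
clock: 25.38
position: [0.4829, 0.0748, 0.0071]
tool_rot: [-3.141, 0.0, 1.471]
force: [-0.9, 0.9, 0.1]
grip_width: 0.0852
```

Call:
servo_tool([
  [[0,0,0,0,0,0],[0,0,0,0,0,0]],
], grip=0.65, squeeze=30)

```text
clock: 25.62
position: [0.4832, 0.0749, 0.0076]
tool_rot: [3.141, -0.0, 1.471]
force: [-0.1, -0.4, -0.2]
grip_width: 0.0704
```

Call:
servo_tool([
  [[0,0,0,0,0,0],[0,0,0,0,0,0]],
], grip=0.5)

```text
clock: 25.88
position: [0.483, 0.0749, 0.0072]
tool_rot: [3.141, -0.0, 1.471]
force: [-0.7, -0.4, 0.4]
grip_width: 0.0642
```

Call:
servo_tool([
  [[0,0,0,0,0,0],[0,0,0,0,0,0],[0,0,0,0,0,0]],
], grip=0, squeeze=30)

```text
clock: 26.25
position: [0.483, 0.0749, 0.0073]
tool_rot: [3.141, 0.0, 1.471]
force: [-1.5, -1.1, 5.5]
grip_width: 0.0604
```

Call:
servo_tool([
  [[0,0,0,0,0,0],[0,0,-0.3,0,0,0],[0,0,-0.7,0,0,0],[0,0,-1,0,0,0],[0,0,-1,0,0,0]],
], grip=-0.2, squeeze=38)

```text
clock: 26.88
position: [0.483, 0.075, 0.0379]
tool_rot: [3.141, -0.0, 1.471]
force: [-0.2, 0.1, -4.2]
grip_width: 0.0602
```

Call:
servo_tool([
  [[0,0,-1.5,0,0,0],[0,0,-2,0,0,0],[0,0,-2,0,0,0],[0,0,-2,0,0,0],[0,0,-2,0,0,0]],
])

```text
clock: 27.5
position: [0.4828, 0.0749, 0.1336]
tool_rot: [3.141, -0.0, 1.471]
force: [0.7, -1.2, -4.2]
grip_width: 0.0603
```

Call:
servo_tool([
  [[0,0,-2,0,0,0],[0,0,-2,0,0,0],[0,0,-1.5,0,0,0],[0,0,-1,0,0,0],[0,0,-0.5,0,0,0]],
])

```text
clock: 28.12
position: [0.4829, 0.0748, 0.2025]
tool_rot: [3.141, 0.0, 1.471]
force: [0.2, -0.0, -5.2]
grip_width: 0.0598
```

Call:
servo_tool([
  [[0,0,0,0,0,0],[0,0,0,0,0,0],[0,0,0,0,0,0],[0,0,0,0,0,0],[0,0,0,0,0,0]],
])

```text
clock: 28.75
position: [0.4829, 0.0749, 0.202]
tool_rot: [-3.141, -0.0, 1.471]
force: [1.1, -0.3, -3.5]
grip_width: 0.0603
```

```bash
python3 weigh.py; python3 look.py i; python3 -c "
from h import *
print(bot.observe()['qd'].round(4)); cv2.imwrite('pics/scene_full.png',bot.grab_frame('scene')['image'][:,:,::-1]);cv2.imwrite('pics/top_full.png',bot.grab_frame('top')['image'][:,:,::-1])"
```

```text
F [ 0.15  0.12 -4.5 ] [0.55 0.53 0.6 ] fz/g -0.459 M [0.01  0.012 0.001]
[0.48292566 0.07495759 0.20210967] [ 3.14158876e+00 -3.62186253e-05  1.47071414e+00] 0.060128098777712774 29.45
[-0.0002 -0.0003  0.0011 -0.0005  0.0004 -0.0027 -0.0003]
```

View pics/scene_i.png

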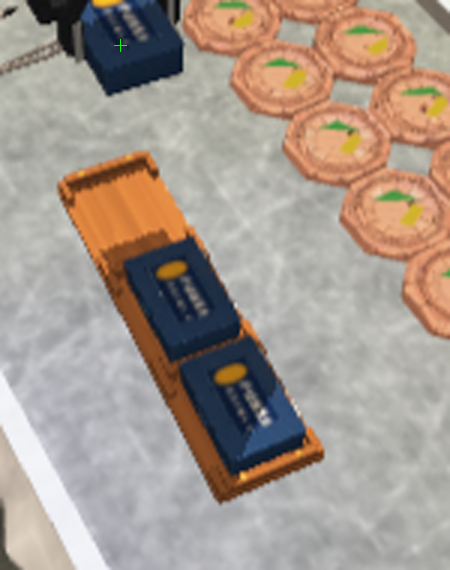

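View pics/scene_full.png

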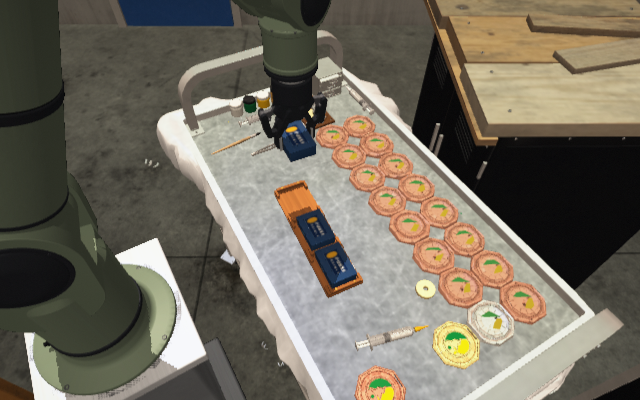

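View pics/top_full.png

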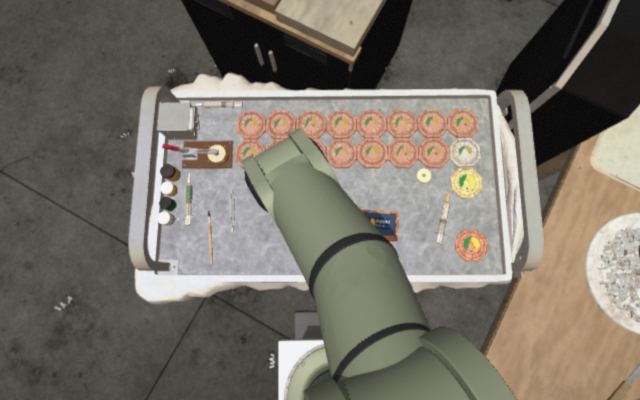

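The left tin is held 19.5 cm above its bay, level and still. The other two are seated and the bystanders haven't moved.

```bash
python3 -c "
from workcell import bot
print(bot.job_done())"
```

```text
the job is handed in; nothing more can be done
None
```

I lifted the tins from left to right, setting each back in its own bay before taking the next. They read about 0.45 kg (left), 0.15 kg (middle) and 0.25 kg (right), so the left tin is the full one. I picked it up again and handed in while holding it.

- **Last checks before handing in:** the left tin was level and still, about 19.5 cm above its bay, at a 38 N grip setting. It read 0.46 kg on this lift. In the pictures the middle and right tins sit flat in their bays and the bystanders have not moved. The clock was about 29.5 s of the 64 s allowed.
- **Deviations:** none of the checks failed. When I first set the left tin back, it was pressed onto the bay floor with about 18 N for a moment. I eased off before letting go.

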